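Fit the second shelf bracket of the worktop rack

ROBOT

A 7-joint arm with a two-finger parallel gripper is mounted at the origin on a cart in front of the work surface, level with it; the furniture and walls round the work are solid. World frame = base frame: x ahead of the robot, y to its left, z up, the work surface at z = 0. Lengths are in mm, angles in rad, forces in N, time in s.
With the tool pointing down it reaches from about 400 to 850 mm from the base axis. Payload 4.4 kg.
Tool frame: the origin (TCP) lies on the centre line of the jaws, within the pads' length; the fingertips stand 11 mm ahead of it and the grasp point (between the pads) lies 8 mm behind it (manip.tip_reach is the distance from the TCP to the fingertips, in mm); z points along the fingers, y is the line along which they close (so a half turn about z gives the same grasp; the last joint's range is limited). The gripper opens to 94 mm and grips with 3 to 60 N. Pads are 16 mm wide; open, the fingers measure 119 mm over their backs; the gripper's body (75 mm by 177 mm) begins 78 mm behind the grasp point.
Start: joints at [-1.372, 0.628, 0.038, 1.517, -0.027, 0.996, -0.02], TCP at [170.09, 627.365, 216.478] pointing down, gripper open.
Joint ranges: [-3.06, 3.06], [-0.37, 2.12], [-1.25, 1.32], [0.18, 2.47], [-1.1, 4.24], [0.23, 1.98], [-2.94, 2.94]. Speed limits (rad/s): [2.57, 2.57, 3.14, 3.14, 3.14, 3.14, 3.14].

INTERFACE

Orientations are given as a rotation vector (axis times angle).
In Python, from station import sense, optics, manip, find_in, landmark_of gives the robot as it stands.
- The arm moves only by the tool jog_arm, never from a script. Its argument "deltas" is a list of rows, each an object with "translation": the shift along the tool's x, y, z normalised to -1 to 1, where 1 is 0.2 m, a list of three; "delta_rot": the turn, a rotation vector about the tool's x, y, z normalised to -1 to 1, where 1 is 90 degrees, a list of three; "grip": the opening, from -1 (shut) to 1 (fully open). In form: [{"translation": [tx, ty, tz], "delta_rot": [ax, ay, az], "grip": grip}, ...]. A call has 1 to 5 rows; each row is the pose to reach, as a shift and turn from the pose commanded when the call began, along the tool's axes at that moment; what a row does not reach only later rows make up. A row lasts 1/12 s, in which the tool goes at most 41.7 mm and 7.16 degrees, less where a joint would pass 70% of its speed; a pose out of reach is approached as far as the arm can. A call with a number of a shift or a turn outside -1 to 1 is refused whole. A call with a gripper value outside its range is refused whole. The fingers move at their own pace and stop on an object; the grip force is fixed at half the most. Time passes only in rows, so rows that repeat a pose let the fingers close. It gives the time, the measured TCP pose, the force, the opening and the grip force at its end, in the units of the state.
- sense(): the state, without advancing time (a new reading comes with each control period).
- optics.get_image(name): name is "scene" or "top" or "wrist"; returns a dict with "img" (420x560x3 uint8, blue, green, red), "range_z" (420x560 float32, mm along the optical axis (not along the pixel's ray), 0 where there is no reading), "camera_matrix" (3x3 intrinsics, pixels), "R" (3x3) and "t" (3): a world point X has camera coordinates R X + t. Camera axes: x right, y down, z forward; pixel columns grow to the right and rows downward; lengths in mm; the calibration is good to about 2 mm. A picture is of the moment at which its call begins.
- manip.close_job(): hands the job in; it is judged then, once.
Trained networks look in a picture, given as the dict that the camera call returned (one of the last four; its "shot" number tells which), for a name from the list of things; names that differ only in an ending like _2 or _b are one class to them, and where a whole thing is asked for, a point or a joint stands for the part that bears it (a point fixed in the world has none). Each returns a list of dicts, best first, with "p" (0 to 1); they miss things now and then, are a little off and sometimes report something else, mostly with a low value. They report only what shows in the picture. A call takes as long as a camera call.
- find_in(picture, query): "at" ([x, y, z] in mm, in world coordinates, good to about 4 mm: the middle of the surface that is visible of it).
- landmark_of(picture, query): "at" ([x, y, z] in mm, in world coordinates, good to about 4 mm: a listed point, or the origin of a listed thing).
The state is a dict: "clock": time; "joint_pos": joint angles; "qvel": joint speeds; "joint_torque": joint torques, N m; "tcp_pos": TCP position; "ee_rot": TCP orientation; "wrist_force": force on the tool from outside, world axes, zero at the start; "ft_torque": the same for the moment, N m; "grip_width": opening from 0.0 (shut) to 1.0 (fully open); "grasp_force": force on a finger pad.
Only numpy, scipy, OpenCV 4.12 (cv2) and the standard library are available. Lean on these libraries where they do the work, as an engineer would, in place of code of your own. Each camera call takes 0.05 s, during which the arm holds its last target. There are 200 camera calls.

TASK

The little shelf rack on the worktop has two slotted uprights, and only one carries its bracket. Take the loose bracket of the same length as the fitted one, hook it straight into the slot of the empty upright and press it down until it is fully home and locked, then let go. Leave the shorter bracket where it stands.

Things in the scene. Friction and masses are not known exactly. Their poses are not given: they have to be found in the camera images.
- rack: Fixed low shelf rack: wooden base 90x260x18 mm, two aluminium uprights 60 mm wide, 150 mm high, 180 mm apart. Origin on the worktop midway between them in the plane of their front faces; x points into the faces, y left, z up. The upright at y=-90 mm has its 150 mm bracket, pointing to -x; the one at y=+90 is empty. Slot in each 4 mm front plate: 38 wide, 48 high, lower edge at z=90.
- lock_seat (a point): Where the long bracket's origin lies when locked: on the empty upright's front face, mid-width, 55 mm above the worktop (35 under the slot's lower edge). Axes as the rack's. A spring catch inside meets the hook 13 mm above home (let go, it rests about 10 mm high); pressing down with some 7 N takes it past, then it stops hard at home (18 N is ample). Released, it sags about 4 degrees.
- long_bracket: Loose steel bracket, 0.22 kg, 150 mm long, standing on its foot flange (40 wide, 5 thick). Origin: back (heel) face, mid-width, underside; the arm runs along -x, z up. Heel plate 40 wide, 52 high, x=-5 to 0. Along the middle of the flange an upright rib, 12 thick, top at z=47: the grip.
- rib_grip (a point): Good place to grip the long bracket: on the rib, 70 mm from the heel face and 36 mm above the underside (bracket x=-70, y=0, z=36). Close the fingers along the bracket's y. Axes as the bracket's.
- hook_tip (a point): Lowest point of the long bracket's hook (bracket x=10, y=0, z=15). The hook is 16 mm wide: a tongue at z=35 to 43 out to x=11, with a lip from it down to z=15 at x=6 to 14.5. It enters the slot with the bracket level and its origin 20 to 40 mm (best 30) above lock_seat; it is in far enough when the heel face touches the upright.
- short_bracket: Loose bracket of the same section and hook but only 95 mm long: the wrong one, to be left alone. Origin and axes as for the long one.

How it is judged (in metres and radians):
At the end, for the whole second after the job is handed in: The long bracket hangs at rest on the empty upright, hooked in the slot and pressed home: its origin within 8 mm of lock_seat across the face, 15 mm sideways and less than 4 mm above it, square to the upright within 11 degrees and level within 10 degrees (x of long_bracket in the frame of lock_seat between -0.008 and 0.008 m and y of long_bracket in the frame of lock_seat between -0.015 and 0.015 m and z of long_bracket in the frame of lock_seat between -0.005 and 0.004 m and angle between the x axis of long_bracket and the x axis of lock_seat, either way round below 0.2 rad and angle between long_bracket's own z axis and vertical below 0.175 rad and linear speed of long_bracket below 0.02 m/s); the robot touches nothing.
It fails at once if the short bracket is moved by more than 30 mm (distance of short_bracket from where it was at the start of the episode above 0.03 m).
It also fails if it takes over 35 s, if anything falls off the work surface, if the arm or the gripper's body presses on something with over 40 N, if the wrist force passes 120 N, or if a joint passes its speed limit or range.

## Working session

There is one attempt and no reset: what is moved stays moved. The work goes in short steps, Python scripts to look and compute and a tool call to move; the robot and the scene stay as the last step left them, time stands still between calls to the robot, and variables do not carry over. Pictures are saved under pics/ and viewed, at most 10 in all, crops included, and the job is handed in when it is done.

Besides the shell and the picture viewer there is one more tool, called after "Call:" as name(argument=value, ...) on one line, values as JSON. jog_arm: Moves the arm, as the interface text tells. Scaled input: -1 to 1 covers 0.2 m each way for a shift and 90 degrees each way for a turn. Its arguments: {"type":"object","properties":{"deltas":{"type":"array"}},"required":["deltas"]}

```bash
mkdir -p pics; ls; cat > /tmp/a.py <<'E'
E
python3 - <<'E'
from station import *
import cv2,numpy as np
s=sense(); print(s['clock'],s['tcp_pos'],s['ee_rot'],s['grip_width'])
ims=[]
for c in ['scene','top']:
    p=optics.get_image(c); ims.append(p['img'])
    for q in ['rack','lock_seat','long_bracket','rib_grip','hook_tip','short_bracket']:
        print(c,q,[(np.round(d['at']).tolist(),round(d['p'],2)) for d in landmark_of(p,q)[:3]])
    np.savez(f'{c}.npz',**{k:p[k] for k in ['img','range_z','camera_matrix','R','t']})
cv2.imwrite('pics/a.png',cv2.resize(np.vstack(ims),(560,600)) if 0 else ims[0]); cv2.imwrite('pics/b.png',ims[1])
E
```

```text
pics
0.0 [169.92334174 626.7389482  215.58343532] [-4.14720056e-01 -3.11388639e+00  2.89349631e-03] 1.0021724500075397
scene rack [([548.0, -98.0, 1.0], 0.56)]
scene lock_seat [([570.0, -15.0, 56.0], 0.81)]
scene long_bracket [([481.0, 151.0, 3.0], 0.9)]
scene rib_grip [([415.0, 160.0, 34.0], 0.84)]
scene hook_tip [([493.0, 156.0, 13.0], 0.92)]
scene short_bracket [([512.0, 325.0, -1.0], 0.75)]
top rack [([550.0, -101.0, -2.0], 0.65), ([490.0, 160.0, 11.0], 0.49)]
top lock_seat [([567.0, -10.0, 58.0], 0.95)]
top long_bracket [([480.0, 158.0, -1.0], 0.75)]
top rib_grip [([416.0, 156.0, 38.0], 0.83)]
top hook_tip [([492.0, 157.0, 10.0], 0.7)]
top short_bracket [([514.0, 325.0, -1.0], 0.78)]
```

View pics/a.png

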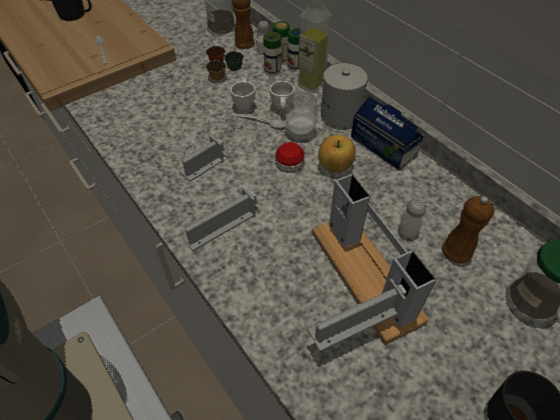

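View pics/b.png

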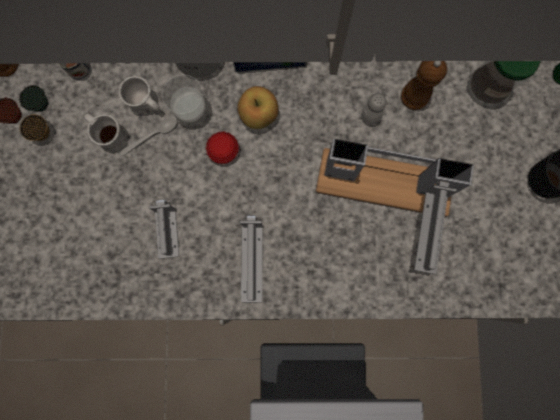

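The scene view shows the long loose bracket at about (220,220), the short one at (203,160), and the rack with its empty upright at (348,210) and its fitted bracket at (355,320). The top view agrees: long bracket at (252,260), short one at (166,230), empty upright at (348,155). Next I'll refine the poses from depth.

```bash
cat > h.py <<'E'
import numpy as np,cv2
def cloud(p):
    z=p['range_z'];K=p['camera_matrix'];v,u=np.indices(z.shape)
    c=np.stack([(u-K[0,2])/K[0,0]*z,(v-K[1,2])/K[1,1]*z,z],-1)
    X=(c-p['t'])@p['R']; X[z<=0]=np.nan; return X
def line(P):
    vx,vy,x,y=cv2.fitLine(P[:,:2].astype(np.float32),cv2.DIST_HUBER,0,1,.01).ravel()
    if vx<0: vx,vy=-vx,-vy
    return np.round([np.degrees(np.arctan2(vy,vx)),x,y],2)
def box(X,lo,hi): 
    P=X.reshape(-1,3); return P[((P>lo)&(P<hi)).all(1)]
E
python3 - <<'E'
from h import *
for c in ['scene','top']:
    p=np.load(c+'.npz'); X=cloud(p)
    b=box(X,[310,120,40],[505,200,56]); print(c,'long rib',len(b),line(b),b.min(0).round(),b.max(0).round())
    f=box(X,[325,120,-20],[515,200,60]); f=f[f[:,2]>3]; print(' all',len(f),cv2.minAreaRect(f[:,:2].astype(np.float32)))
    b=box(X,[400,-260,85],[560,-120,110]); print(' fitted rib',len(b),line(b),b.min(0).round(),b.max(0).round())
    for n,lo,hi in [('empty top',[500,-80,140],[700,60,160]),('fit top',[480,-300,140],[660,-140,160])]:
        b=box(X,lo,hi); print(n,len(b),cv2.minAreaRect(b[:,:2].astype(np.float32)) if len(b)>4 else '')
    b=box(X,[540,-60,60],[585,30,85]); print(' empty face',len(b),line(b) if len(b)>5 else '')
    t=box(X,[300,50,-30],[500,300,30]);print(' table z',np.median(t[:,2]))
E
```

```text
scene long rib 565 [4.0000e-02 4.1071e+02 1.5430e+02] [336. 136.  40.] [493. 177.  56.]
 all 1850 ((419.3540344238281, 159.9974365234375), (188.4136962890625, 78.68230438232422), 0.0973430797457695)
 fitted rib 1286 [ -12.33  472.36 -180.61] [ 400. -224.   85.] [ 560. -157.  110.]
empty top 392 ((585.0418090820312, -15.693157196044922), (61.81926727294922, 37.899044036865234), 78.7253189086914)
fit top 530 ((549.35302734375, -192.11465454101562), (60.71871566772461, 38.21849060058594), 78.60059356689453)
 empty face 270 [ 82.2  567.9  -15.55]
 table z 0.42617205947338843
top long rib 633 [3.1000e-01 4.1235e+02 1.5653e+02] [335. 138.  40.] [489. 175.  56.]
 all 1595 ((420.4530029296875, 162.26437377929688), (187.72019958496094, 73.03470611572266), 2.257553815841675)
 fitted rib 957 [ -12.05  471.36 -174.69] [ 401. -222.   85.] [ 560. -157.  110.]
empty top 304 ((583.0936279296875, -15.2061767578125), (60.024356842041016, 37.17631149291992), 78.79644012451172)
fit top 361 ((548.911376953125, -191.70663452148438), (60.99812698364258, 37.26524353027344), 78.4995346069336)
 empty face 147 [ 78.79 565.74 -12.33]
 table z -0.22448441389413917
```

```bash
python3 - <<'E'
from station import *
from h import *
# more network samples for averages
for c in ['scene','top']*3:
    p=optics.get_image(c)
    print(c,[(q,np.round(d[0]['at'],1).tolist()) for q in ['lock_seat','long_bracket','rib_grip','hook_tip','rack'] if (d:=landmark_of(p,q))])
print(sense()['clock'])
E
```

```text
scene [('lock_seat', [568.4, -15.4, 54.1]), ('long_bracket', [483.0, 152.4, 4.6]), ('rib_grip', [408.8, 156.3, 36.3]), ('hook_tip', [496.5, 158.7, 11.3]), ('rack', [547.1, -99.1, 0.1])]
top [('lock_seat', [567.5, -10.0, 54.9]), ('long_bracket', [482.5, 155.5, 0.5]), ('hook_tip', [490.1, 159.4, 10.1]), ('rack', [550.2, -101.2, 0.2])]
scene [('lock_seat', [567.4, -14.2, 54.9]), ('long_bracket', [485.2, 152.3, 1.1]), ('rib_grip', [410.9, 163.1, 37.8]), ('hook_tip', [488.8, 155.4, 11.9]), ('rack', [547.6, -99.4, 1.2])]
top [('lock_seat', [571.6, -10.4, 55.2]), ('long_bracket', [479.4, 158.7, 0.4]), ('rib_grip', [417.0, 155.7, 39.0]), ('hook_tip', [491.1, 159.2, 13.0]), ('rack', [549.2, -99.6, 1.3])]
scene [('lock_seat', [567.7, -11.5, 55.7]), ('long_bracket', [484.7, 154.7, 3.0]), ('rib_grip', [411.9, 159.2, 38.8]), ('hook_tip', [492.1, 158.8, 11.7]), ('rack', [549.5, -99.1, -2.1])]
top [('lock_seat', [566.7, -12.6, 57.3]), ('long_bracket', [480.5, 163.1, 2.2]), ('rib_grip', [416.6, 158.1, 35.6]), ('hook_tip', [490.7, 157.5, 9.8]), ('rack', [552.4, -101.9, 0.5])]
2.5
```

```bash
cat >> h.py <<'E'
from scipy.spatial.transform import Rotation as R
def goal(yaw):  # tool pointing down, bracket x axis at world yaw (deg): tool y = bracket y, tool x = -bracket x
    c,s=np.cos(np.radians(yaw)),np.sin(np.radians(yaw))
    return R.from_matrix(np.array([[-c,-s,0],[-s,c,0],[0,0,-1.]]).T.T)
def delta(s,pos,yaw):
    r0=R.from_rotvec(s['ee_rot']); d=r0.inv().apply(np.array(pos)-s['tcp_pos'])
    w=(r0.inv()*goal(yaw)).as_rotvec()
    print('t',s['clock'],'mm',d.round(1),'norm',(d/200).round(4),'rot',(w/(np.pi/2)).round(4),np.degrees(w).round(2))
E
python3 - <<'E'
from h import *; from station import *
print(goal(10).as_matrix()); delta(sense(),[405,157,216],0.3)
E
```

```text
[[-0.98480775 -0.17364818  0.        ]
 [-0.17364818  0.98480775  0.        ]
 [-0.          0.         -1.        ]]
t 2.5 mm [-349.8 -392.5    0.5] norm [-1.7491 -1.9623  0.0023] rot [ 0.     -0.     -0.1719] [  0.    -0.   -15.47]
```

Call:
jog_arm(deltas=[{"translation":[-0.7,-0.785,0],"delta_rot":[0,0,0],"grip":1},{"translation":[-0.7,-0.785,0],"delta_rot":[0,0,0],"grip":1},{"translation":[-0.7,-0.785,0],"delta_rot":[0,0,0],"grip":1},{"translation":[-0.7,-0.785,0],"delta_rot":[0,0,0],"grip":1},{"translation":[-0.7,-0.785,0],"delta_rot":[0,0,0],"grip":1}])

```text
clock: 2.92
tcp_pos: [263.8, 439.2, 216.6]
ee_rot: [0.414, 3.114, 0.001]
wrist_force: [0.7, 0.4, 0.3]
grip_width: 1.002
grasp_force: 0.0
```

Call:
jog_arm(deltas=[{"translation":[-0.7,-0.785,0],"delta_rot":[0,0,0],"grip":1},{"translation":[-0.7,-0.785,0],"delta_rot":[0,0,0],"grip":1},{"translation":[-0.7,-0.785,0],"delta_rot":[0,0,0],"grip":1},{"translation":[-0.7,-0.785,0],"delta_rot":[0,0,0],"grip":1},{"translation":[-0.7,-0.785,0],"delta_rot":[0,0,0],"grip":1}])

```text
clock: 3.33
tcp_pos: [357.0, 252.9, 216.8]
ee_rot: [0.414, 3.114, 0.001]
wrist_force: [0.8, 0.3, -0.2]
grip_width: 1.001
grasp_force: 0.0
```

Call:
jog_arm(deltas=[{"translation":[-0.349,-0.392,0],"delta_rot":[0,0,-0.172],"grip":1},{"translation":[-0.349,-0.392,0],"delta_rot":[0,0,-0.172],"grip":1},{"translation":[-0.349,-0.392,0],"delta_rot":[0,0,-0.172],"grip":1},{"translation":[-0.349,-0.392,0],"delta_rot":[0,0,-0.172],"grip":1}])

```text
clock: 3.67
tcp_pos: [406.0, 154.2, 216.8]
ee_rot: [0.005, 3.14, -0.004]
wrist_force: [0.2, -0.4, 0.9]
grip_width: 0.997
grasp_force: 0.0
```

```bash
python3 - <<'E'
from h import *; from station import *
s=sense(); print(s['tcp_pos'],s['qvel'].__abs__().max() if hasattr(s['qvel'],'max') else s['qvel']); delta(s,[405,157,216],0.3)
p=optics.get_image('wrist'); cv2.imwrite('pics/c.png',p['img'])
np.savez('w.npz',**{k:p[k] for k in ['img','range_z','camera_matrix','R','t']})
for q in ['long_bracket','rib_grip','hook_tip']: print(q,[np.round(d['at'],1).tolist() for d in landmark_of(p,q)[:2]])
X=cloud(p)
b=box(X,[325,120,42],[505,200,55]); print(len(b),line(b),cv2.minAreaRect(b[:,:2].astype(np.float32)),np.median(b[:,2]))
f=box(X,[320,120,3],[515,200,60]); print(cv2.minAreaRect(f[:,:2].astype(np.float32)))
E
```

```text
[406.01830484 154.23358185 216.80349802] 0.16034772742430825
t 3.6667 mm [1.  2.8 0.8] norm [0.0051 0.0138 0.004 ] rot [-0.0016  0.0012 -0.0053] [-0.14  0.11 -0.47]
long_bracket [[479.6, 155.8, 1.1]]
rib_grip [[412.8, 158.7, 35.3]]
hook_tip [[491.8, 154.9, 17.4]]
1511 [-2.2000e-01  4.1131e+02  1.5801e+02] ((416.32440185546875, 151.44461059570312), (156.7819366455078, 39.71560287475586), 5.722114562988281) 46.54067640632149
((413.86358642578125, 157.8630828857422), (39.951210021972656, 161.2325897216797), 89.9338607788086)
```

View pics/c.png

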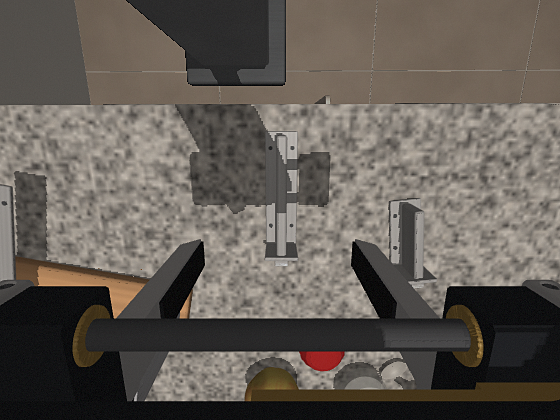

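The wrist view shows the long bracket under the gripper, rib running (281,140)-(281,258), centred between the fingers. The depth fit puts its centre at y≈158 with yaw≈0.

Call:
jog_arm(deltas=[{"translation":[-0.0225,0.0185,0.2],"delta_rot":[-0.0016,0.0012,-0.002],"grip":1},{"translation":[-0.0225,0.0185,0.4],"delta_rot":[-0.0016,0.0012,-0.002],"grip":1},{"translation":[-0.0225,0.0185,0.6],"delta_rot":[-0.0016,0.0012,-0.002],"grip":1},{"translation":[-0.0225,0.0185,0.75],"delta_rot":[-0.0016,0.0012,-0.002],"grip":0.4},{"translation":[-0.0225,0.0185,0.85],"delta_rot":[-0.0016,0.0012,-0.002],"grip":0.2}])

```text
clock: 4.28
tcp_pos: [405.7, 166.0, 43.8]
ee_rot: [0.019, -3.136, -0.003]
wrist_force: [0.6, 0.3, -0.2]
grip_width: 0.894
grasp_force: 0.0
```

```bash
python3 - <<'E'
from h import *; from station import *
s=sense(); print(s['tcp_pos'],s['grip_width'],s['wrist_force']); delta(s,[410.5,157.9,28],0)
E
```

```text
[405.65123699 165.96245117  43.83675043] 0.8935021297048806 [ 0.63389802  0.3245433  -0.24440517]
t 4.2833 mm [-4.8 -8.2 15.8] norm [-0.0242 -0.0408  0.079 ] rot [ 0.0013 -0.0032  0.0076] [ 0.11 -0.29  0.68]
```

Call:
jog_arm(deltas=[{"translation":[0,0,0],"delta_rot":[0,0,0],"grip":0.4},{"translation":[0,0,0],"delta_rot":[0,0,0],"grip":0.2}])

```text
clock: 4.45
tcp_pos: [406.5, 165.6, 45.9]
ee_rot: [0.017, -3.137, -0.003]
wrist_force: [0.6, -0.3, -0.2]
grip_width: 0.753
grasp_force: 0.0
```

```bash
python3 - <<'E'
from h import *; from station import *
s=sense(); print(s['tcp_pos'],s['grip_width'],s['wrist_force']); delta(s,[410.5,157.9,28],0)
E
```

```text
[406.52383674 165.602272    45.90725365] 0.752735333769885 [ 0.56074175 -0.34588868 -0.19052039]
t 4.45 mm [-4.  -7.8 17.9] norm [-0.0198 -0.0389  0.0894] rot [ 0.0013 -0.0027  0.0071] [ 0.11 -0.24  0.64]
```

Call:
jog_arm(deltas=[{"translation":[-0.02,-0.039,0],"delta_rot":[0,-0.003,0.007],"grip":0.2},{"translation":[-0.02,-0.039,0.05],"delta_rot":[0,-0.003,0.007],"grip":0},{"translation":[-0.02,-0.039,0.09],"delta_rot":[0,-0.003,0.007],"grip":0},{"translation":[-0.02,-0.039,0.09],"delta_rot":[0,-0.003,0.007],"grip":-0.2}])

```text
clock: 4.78
tcp_pos: [411.6, 156.1, 30.2]
ee_rot: [0.005, 3.14, 0.0]
wrist_force: [0.8, -0.8, 0.7]
grip_width: 0.471
grasp_force: 0.0
```

```bash
python3 - <<'E'
from h import *; from station import *
s=sense(); print(s['tcp_pos'],s['grip_width'],s['wrist_force']); delta(s,[410.5,157.9,28],0)
p=optics.get_image('wrist'); X=cloud(p)
b=box(X,[325,130,42],[475,185,55]);b=b[abs(b[:,1]-np.median(b[:,1]))<10]; print(len(b),np.median(b,0))
for q in ['long_bracket','rib_grip']: print(q,[np.round(d['at'],1).tolist() for d in landmark_of(p,q)[:2]])
E
```

```text
[411.6045619  156.14742867  30.19941948] 0.4711128608244518 [ 0.79518875 -0.82159584  0.73487144]
t 4.7833 mm [1.1 1.7 2.2] norm [0.0056 0.0087 0.011 ] rot [ 0.0001  0.0008 -0.002 ] [ 0.01  0.07 -0.18]
4478 [386.76068376 158.04346285  46.46587011]
long_bracket [[481.6, 154.0, -1.6]]
rib_grip [[413.4, 159.4, 35.7]]
```

Good. Correct and close.

Call:
jog_arm(deltas=[{"translation":[0.005,0.009,0.01],"delta_rot":[0,0,-0.002],"grip":-0.4},{"translation":[0.005,0.009,0.01],"delta_rot":[0,0,-0.002],"grip":-1},{"translation":[0.005,0.009,0.01],"delta_rot":[0,0,-0.002],"grip":-1},{"translation":[0.005,0.009,0.01],"delta_rot":[0,0,-0.002],"grip":-1},{"translation":[0.005,0.009,0.01],"delta_rot":[0,0,-0.002],"grip":-1}])

```text
clock: 5.35
tcp_pos: [409.7, 157.7, 27.9]
ee_rot: [0.001, -3.141, 0.0]
wrist_force: [-0.7, -0.1, 2.5]
grip_width: 0.125
grasp_force: 30.0
```

Call:
jog_arm(deltas=[{"translation":[0,0,0],"delta_rot":[0,0,0],"grip":-1},{"translation":[0,0,0],"delta_rot":[0,0,0],"grip":-1},{"translation":[0,0,0],"delta_rot":[0,0,0],"grip":-1}])

```text
clock: 5.6
tcp_pos: [409.7, 157.7, 27.9]
ee_rot: [0.001, -3.141, -0.0]
wrist_force: [-0.2, 0.0, 6.0]
grip_width: 0.124
grasp_force: 30.0
```

```bash
python3 - <<'E'
from h import *; from station import *
s=sense(); print(s['tcp_pos'],s['grip_width']*94,s['wrist_force'],s['grasp_force'])
p=optics.get_image('wrist'); X=cloud(p)
b=box(X,[325,130,42],[475,185,55]);b=b[abs(b[:,1]-np.median(b[:,1]))<10]; print(len(b),line(b),np.median(b,0))
E
```

```text
[409.73461917 157.73695082  27.92266565] 11.699885703387576 [-0.24185374  0.0450475   6.01839623] 29.999838173389435
4750 [-1.0000e-02  3.9129e+02  1.5849e+02] [388.83653078 158.04362855  46.48469814]
```

Call:
jog_arm(deltas=[{"translation":[0,0,-0.1],"delta_rot":[0,0,0],"grip":-1},{"translation":[0,0,-0.25],"delta_rot":[0,0,0],"grip":-1},{"translation":[0,0,-0.42],"delta_rot":[0,0,0],"grip":-1},{"translation":[0,0,-0.43],"delta_rot":[0,0,0],"grip":-1}])

```text
clock: 5.98
tcp_pos: [411.7, 159.0, 117.4]
ee_rot: [-0.002, 3.137, 0.005]
wrist_force: [1.0, 0.3, -2.0]
grip_width: 0.126
grasp_force: 30.0
```

Call:
jog_arm(deltas=[{"translation":[-0.05,-0.15,0],"delta_rot":[0,0,0.03],"grip":-1},{"translation":[-0.1,-0.33,0],"delta_rot":[0,0,0.06],"grip":-1},{"translation":[-0.16,-0.51,0],"delta_rot":[0,0,0.09],"grip":-1},{"translation":[-0.2,-0.66,0],"delta_rot":[0,0,0.12],"grip":-1},{"translation":[-0.22,-0.735,0],"delta_rot":[0,0,0.1245],"grip":-1}])

```text
clock: 6.4
tcp_pos: [453.8, 6.1, 112.6]
ee_rot: [-0.316, -3.123, 0.004]
wrist_force: [-0.4, -0.3, -2.5]
grip_width: 0.124
grasp_force: 30.0
```

Call:
jog_arm(deltas=[{"translation":[0,0,0],"delta_rot":[0,0,0],"grip":-1},{"translation":[0,0,0],"delta_rot":[0,0,0],"grip":-1}])

```text
clock: 6.57
tcp_pos: [453.2, 10.1, 112.8]
ee_rot: [-0.308, -3.123, 0.0]
wrist_force: [0.2, 1.2, -2.2]
grip_width: 0.127
grasp_force: 30.0
```

```bash
cat > look.py <<'E'
from h import *; from station import *
import sys
s=sense(); print(s['tcp_pos'].__str__(),s['grip_width']*94,s['wrist_force'],s['grasp_force']); delta(s,[453.9,10.6,113],-11.2)
for c in ['scene','top','wrist']:
    p=optics.get_image(c); cv2.imwrite(f'pics/{sys.argv[1]}_{c}.png',p['img'])
    np.savez(f'{c}{sys.argv[1]}.npz',**{k:p[k] for k in ['img','range_z','camera_matrix','R','t']})
    print(c,[(q,np.round(d[0]['at'],1).tolist(),round(d[0]['p'],2)) for q in ['long_bracket','hook_tip','lock_seat'] if (d:=landmark_of(p,q))])
E
python3 look.py d; python3 -c "
import cv2,numpy as np
a=cv2.imread('pics/d_scene.png')[130:330,250:530];b=cv2.imread('pics/d_top.png')[100:300,200:480]
cv2.imwrite('pics/d.png',np.vstack([cv2.resize(a,None,fx=1.5,fy=1.5),cv2.resize(b,None,fx=1.5,fy=1.5)]))"
```

```text
[453.18833229  10.1183195  112.76070656] 11.961750707208958 [ 0.1641509  1.2161977 -2.1648772] 29.99885380268097
t 6.5667 mm [-0.6  0.6 -0.2] norm [-0.003   0.0031 -0.0012] rot [-0.0003 -0.0019 -0.0008] [-0.03 -0.17 -0.07]
scene [('long_bracket', [527.9, -6.9, 90.5], 0.81), ('hook_tip', [533.5, -5.2, 98.0], 0.62), ('lock_seat', [571.7, -15.9, 53.9], 0.63)]
top []
wrist [('hook_tip', [533.7, -4.5, 101.0], 0.69)]
```

View pics/d.png

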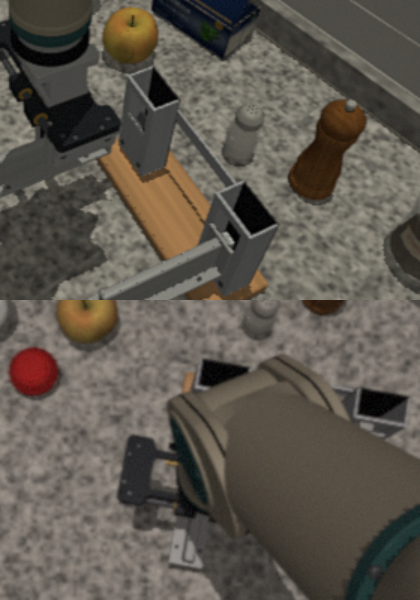

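View pics/d_wrist.png

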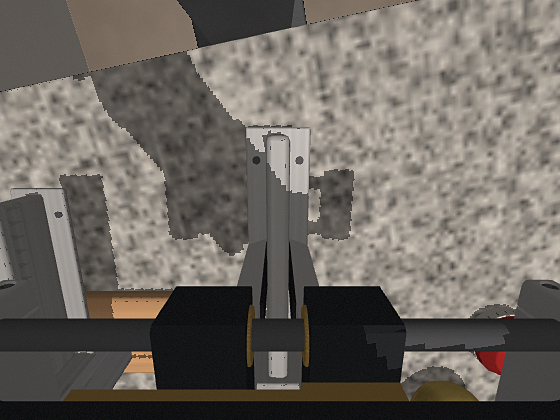

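The wrist view shows the bracket still held squarely (rib at column 278, flange end at row 130). In the scene view the gripper stands in front of the empty upright. A quick tilt check from the wrist depth comes next.

```bash
python3 - <<'E'
from h import *
p=np.load('wristd.npz'); X=cloud(p)
for n,(r0,r1,c0,c1) in {'flange':(135,230,250,262),'flangeR':(200,240,296,308),'rib':(145,290,273,284)}.items():
    P=X[r0:r1,c0:c1].reshape(-1,3);P=P[np.isfinite(P).all(1)]; m=np.median(P[:,2]);P=P[abs(P[:,2]-m)<15]
    d=(P[:,:2]-[453.2,10.1])@[.981,-.1946]; l=(P[:,:2]-[453.2,10.1])@[.1946,.981]
    print(n,len(P),'z med',m,'slope deg',np.degrees(np.arctan(np.polyfit(d,P[:,2],1)[0])),'lat',np.median(l),'lat slope',np.degrees(np.arctan(np.polyfit(d,l,1)[0])),'xmin',d.min())
E
```

```text
flange 1139 z med 90.4089718070518 slope deg 0.1247158863970526 lat -11.974444042349406 lat slope -0.8660392119612722 xmin -71.72660356036472
flangeR 479 z med 90.32174274556864 slope deg -0.3156914471242838 lat 18.0080126650757 lat slope 1.4787107186274813 xmin -31.09046323852436
rib 1589 z med 132.41278013263363 slope deg -0.008380705389483462 lat 2.404307228253994 lat slope 0.22922534345789644 xmin -67.79340647806612
```

Call:
jog_arm(deltas=[{"translation":[-0.07,0.003,0],"delta_rot":[0,0,0],"grip":-1},{"translation":[-0.13,0.003,0],"delta_rot":[0,0,0],"grip":-1},{"translation":[-0.17,0.003,0],"delta_rot":[0,0,0],"grip":-1},{"translation":[-0.19,0.003,0],"delta_rot":[0,0,0],"grip":-1},{"translation":[-0.19,0.003,0],"delta_rot":[0,0,0],"grip":-1}])

```text
clock: 7.58
tcp_pos: [491.8, 3.8, 113.4]
ee_rot: [-0.306, -3.126, 0.0]
wrist_force: [-0.2, 0.7, -2.6]
grip_width: 0.126
grasp_force: 30.0
```

Call:
jog_arm(deltas=[{"translation":[-0.01,0,0],"delta_rot":[0,0,0],"grip":-1},{"translation":[-0.02,0,0],"delta_rot":[0,0,0],"grip":-1},{"translation":[-0.02,0,0],"delta_rot":[0,0,0],"grip":-1}])

```text
clock: 7.83
tcp_pos: [495.0, 3.3, 113.5]
ee_rot: [-0.305, -3.125, 0.0]
wrist_force: [0.6, -0.2, -3.1]
grip_width: 0.126
grasp_force: 30.0
```

```bash
cat > st.py <<'E'
from h import *; from station import *
s=sense(); t=np.array(s['tcp_pos']); Q=R.from_euler('z',-11.2,degrees=True)
print('t',s['clock'],'tcp',t.round(1),'origin in seat',Q.inv().apply(t+Q.apply([70.8,0,-27.9])-[567.5,-12,55]).round(1),'F rack',Q.inv().apply(s['wrist_force']).round(1)); delta(s,t,-11.2)
E
python3 st.py
```

```text
t 7.8333 tcp [495.    3.3 113.5] origin in seat [-3.3  0.9 30.6] F rack [ 0.6 -0.  -3.1]
t 7.8333 mm [0. 0. 0.] norm [0. 0. 0.] rot [-0.0002 -0.001   0.0006] [-0.02 -0.09  0.05]
```

No contact yet; continue in small steps.

Call:
jog_arm(deltas=[{"translation":[-0.01,0,0],"delta_rot":[0,0,0],"grip":-1},{"translation":[-0.02,0,0],"delta_rot":[0,0,0],"grip":-1},{"translation":[-0.02,0,0],"delta_rot":[0,0,0],"grip":-1}])

```text
clock: 8.08
tcp_pos: [497.0, 2.7, 113.1]
ee_rot: [-0.304, -3.121, 0.001]
wrist_force: [-4.1, 0.5, -0.3]
grip_width: 0.126
grasp_force: 30.0
```

```bash
python3 st.py
```

```text
t 8.0833 tcp [497.    2.7 113.1] origin in seat [-1.2  0.7 30.2] F rack [-4.1 -0.3 -0.3]
t 8.0833 mm [0. 0. 0.] norm [0. 0. 0.] rot [-0.0009 -0.0036  0.0008] [-0.08 -0.32  0.07]
```

Heel contact, at the expected depth. Now press down.

Call:
jog_arm(deltas=[{"translation":[0,0,0.03],"delta_rot":[0,0,0],"grip":-1},{"translation":[0,0,0.06],"delta_rot":[0,0,0],"grip":-1},{"translation":[0,0,0.085],"delta_rot":[0,0,0],"grip":-1},{"translation":[0,0,0.1],"delta_rot":[0,0,0],"grip":-1}])

```text
clock: 8.42
tcp_pos: [496.9, 2.6, 92.9]
ee_rot: [-0.304, -3.121, 0.002]
wrist_force: [-6.3, 1.6, 4.0]
grip_width: 0.126
grasp_force: 30.0
```

```bash
python3 st.py
```

```text
t 8.4167 tcp [496.9   2.6  92.9] origin in seat [-1.3  0.6 10. ] F rack [-6.5  0.4  4. ]
t 8.4167 mm [0. 0. 0.] norm [0. 0. 0.] rot [-0.0009 -0.0033  0.0008] [-0.08 -0.3   0.07]
```

Call:
jog_arm(deltas=[{"translation":[0,0,0.02],"delta_rot":[0,0,0],"grip":-1},{"translation":[0,0,0.04],"delta_rot":[0,0,0],"grip":-1},{"translation":[0,0,0.055],"delta_rot":[0,0,0],"grip":-1},{"translation":[0,0,0.055],"delta_rot":[0,0,0],"grip":-1}])

```text
clock: 8.75
tcp_pos: [496.5, 2.5, 81.5]
ee_rot: [-0.304, -3.12, 0.002]
wrist_force: [-4.2, 1.8, -3.3]
grip_width: 0.126
grasp_force: 30.0
```

```bash
python3 st.py
```

```text
t 8.75 tcp [496.5   2.5  81.5] origin in seat [-1.7  0.5 -1.4] F rack [-4.4  0.9 -3.3]
t 8.75 mm [0. 0. 0.] norm [0. 0. 0.] rot [-0.0011 -0.004   0.0008] [-0.1  -0.36  0.07]
```

Call:
jog_arm(deltas=[{"translation":[0,0,0.01],"delta_rot":[0,0,0],"grip":-1},{"translation":[0,0,0.02],"delta_rot":[0,0,0],"grip":-1},{"translation":[0,0,0.02],"delta_rot":[0,0,0],"grip":-1}])

```text
clock: 9.0
tcp_pos: [496.4, 2.5, 78.1]
ee_rot: [-0.304, -3.12, 0.002]
wrist_force: [-6.7, 0.8, 2.0]
grip_width: 0.125
grasp_force: 30.0
```

```bash
python3 st.py
```

```text
t 9.0 tcp [496.4   2.5  78.1] origin in seat [-1.8  0.4 -4.8] F rack [-6.8 -0.5  2. ]
t 9.0 mm [0. 0. 0.] norm [0. 0. 0.] rot [-0.0012 -0.0039  0.0007] [-0.11 -0.35  0.06]
```

```bash
python3 - <<'E'
from h import *; from station import *
for c in ['scene','wrist']:
    p=optics.get_image(c); X=cloud(p); Q=R.from_euler('z',-11.2,degrees=True)
    Y=(X-np.array([567.5,-12,55]))@Q.as_matrix()
    np.savez(f'{c}e.npz',**{k:p[k] for k in ['img','range_z','camera_matrix','R','t']})
    print(c,[(q,np.round(d[0]['at'],1).tolist(),round(d[0]['p'],2)) for q in ['long_bracket','hook_tip','lock_seat'] if (d:=landmark_of(p,q))])
    P=Y.reshape(-1,3)
    for n,lo,hi in [('ribtop',[-148,-4,36],[-15,6,60]),('flange',[-148,-18,-10],[-10,18,15])]:
        b=P[((P>lo)&(P<hi)).all(1)]
        if len(b)>20:
            x=np.polyfit(b[:,0],b[:,2],1); print(n,len(b),np.median(b,0).round(1),'xr',b[:,0].min().round(),b[:,0].max().round(),'z@0',x[1].round(1),'slope',np.degrees(np.arctan(x[0])).round(2))
    if c=='scene':cv2.imwrite('pics/e.png',cv2.resize(p['img'][150:320,260:460],None,fx=3,fy=3))
E
```

```text
scene [('long_bracket', [569.6, -15.9, 56.6], 0.78), ('lock_seat', [567.3, -13.8, 54.4], 0.69)]
ribtop 190 [-111.6    0.6   40.3] xr -147.0 -75.0 z@0 52.2 slope 5.91
flange 487 [-111.7   -7.7   -0.2] xr -148.0 -15.0 z@0 3.9 slope 1.31
wrist [('long_bracket', [566.3, -9.0, 54.9], 0.93), ('hook_tip', [578.2, -16.6, 73.7], 0.68)]
ribtop 3827 [-97.3   0.9  40.6] xr -147.0 -15.0 z@0 46.6 slope 3.54
flange 3706 [-113.    -7.2   -2.3] xr -148.0 -18.0 z@0 5.0 slope 3.68
```

View pics/e.png

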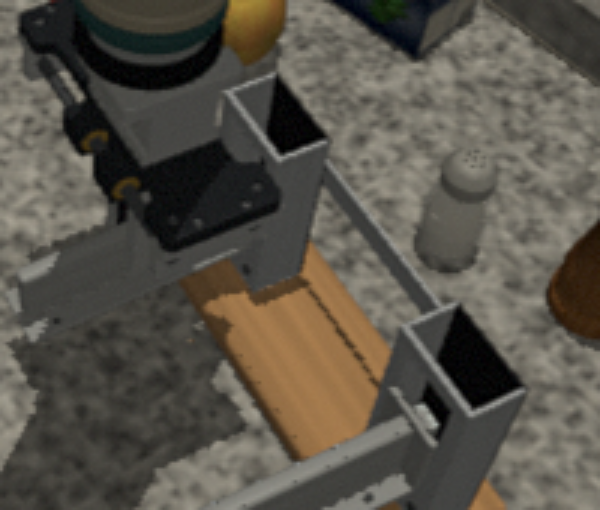

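The bracket is home. Wrist depth extrapolates the rib top to 46.6 mm and the flange top to 5.0 mm at the heel, so origin height is about 0, with the expected sag of about 3.6°. The crop shows the held bracket against the empty upright (around (250,270)), level with the fitted one. Release and retreat.

Call:
jog_arm(deltas=[{"translation":[0,0,0],"delta_rot":[0,0,0],"grip":-0.4},{"translation":[0,0,0],"delta_rot":[0,0,0],"grip":-0.4},{"translation":[0,0,0],"delta_rot":[0,0,0],"grip":-0.4},{"translation":[0,0,0],"delta_rot":[0,0,0],"grip":-0.4}])

```text
clock: 9.73
tcp_pos: [500.4, 2.4, 78.9]
ee_rot: [0.306, 3.126, 0.0]
wrist_force: [0.1, -0.6, -0.1]
grip_width: 0.294
grasp_force: 0.0
```

Call:
jog_arm(deltas=[{"translation":[0,0,-0.1],"delta_rot":[0,0,0],"grip":-0.4},{"translation":[0,0,-0.25],"delta_rot":[0,0,0],"grip":-0.4},{"translation":[0,0,-0.4],"delta_rot":[0,0,0],"grip":-0.4},{"translation":[0.1,0,-0.5],"delta_rot":[0,0,0],"grip":-0.4},{"translation":[0.2,0,-0.5],"delta_rot":[0,0,0],"grip":-0.4}])

```text
clock: 10.15
tcp_pos: [463.7, 10.6, 182.3]
ee_rot: [0.306, 3.118, 0.002]
wrist_force: [0.3, -0.1, -0.3]
grip_width: 0.298
grasp_force: 0.0
```

```bash
python3 - <<'E'
from h import *; from station import *
s=sense(); print(s['clock'],s['tcp_pos'],s['grip_width'],s['wrist_force'])
for c in ['scene','wrist']:
    p=optics.get_image(c); X=cloud(p); Q=R.from_euler('z',-11.2,degrees=True)
    Y=(X-np.array([567.5,-12,55]))@Q.as_matrix()
    print(c,[(q,np.round(d[0]['at'],1).tolist(),round(d[0]['p'],2)) for q in ['long_bracket','hook_tip','lock_seat'] if (d:=landmark_of(p,q))])
    P=Y.reshape(-1,3)
    for n,lo,hi in [('ribtop',[-148,-4,36],[-15,6,60]),('flange',[-148,-18,-10],[-10,18,15])]:
        b=P[((P>lo)&(P<hi)).all(1)]
        if len(b)>20:
            x=np.polyfit(b[:,0],b[:,2],1); print(n,len(b),np.median(b,0).round(1),'xr',b[:,0].min().round(),b[:,0].max().round(),'z@0',x[1].round(1),'slope',np.degrees(np.arctan(x[0])).round(2))
    cv2.imwrite(f'pics/f_{c}.png',cv2.resize(p['img'][150:320,260:460],None,fx=3,fy=3) if c=='scene' else p['img'])
E
```

```text
10.15 [463.66119469  10.56049766 182.3046613 ] 0.29803377103229384 [ 0.27517762 -0.10803915 -0.32893871]
scene [('long_bracket', [567.3, -13.8, 57.2], 0.64), ('hook_tip', [576.3, -14.0, 66.1], 0.75), ('lock_seat', [570.8, -12.3, 54.8], 0.89)]
ribtop 314 [-82.9   0.2  41.6] xr -147.0 -15.0 z@0 47.2 slope 3.8
flange 764 [-88.6  -7.3   1.9] xr -148.0 -10.0 z@0 6.6 slope 2.59
wrist [('long_bracket', [566.0, -13.1, 52.1], 0.97), ('hook_tip', [578.9, -16.6, 73.5], 0.72)]
ribtop 1550 [-83.6   1.1  41. ] xr -147.0 -15.0 z@0 46.6 slope 3.75
flange 2968 [-86.2  -6.2  -0.9] xr -148.0 -10.0 z@0 4.5 slope 3.61
```

View pics/f_scene.png

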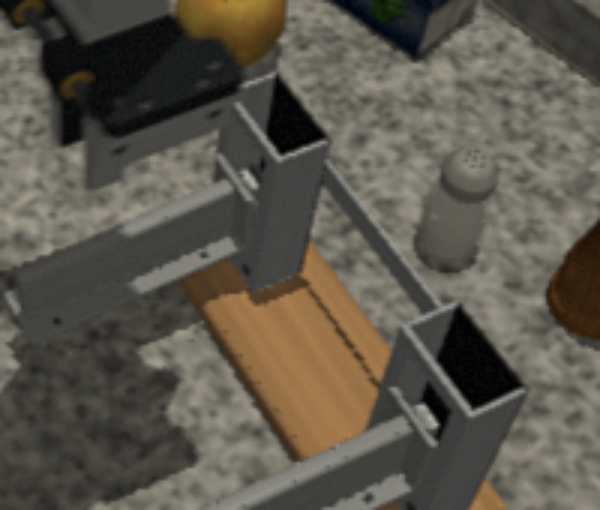

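The bracket hangs in the slot (hook at about (248,180)) exactly like the fitted one. The sag is 3.7°, heel height is about 0, and the gripper is clear.

```bash
python3 -c "
from station import *
print(manip.close_job())"
```

```text
the job is handed in; nothing more can be done
None
```

The long bracket is hooked into the empty upright, pressed home and released (heel height within about 1 mm of home, sag about 3.7°), the short bracket was not touched, and the job was handed in at about 10 s; no verdict came back.

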